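Draw the honing rod from the tilting holder and lay it in the draining trough

TASK

Tip the wooden tool holder fully forward by the black lever grip at its side, then draw the honing rod (the tool with the round guard disc) out from under the light bar and lay it, without dropping it, in the sloping trough with its tip down against the end stop. Then swing the holder fully back upright with the other two tools still standing in it, and leave everything else on the bench where it is.

Things in the scene. Friction and masses are not known exactly. Their poses are not given: they have to be found in the camera images.
- holder: Fixed stand of the tilting tool holder: base plate 150 x 230 mm; origin at the centre of its underside on the table, x away from the robot at yaw 0, z up. Two posts (40 x 12 mm, 300 mm high, at y -104 and +104 mm). Between them a wooden block hangs on a hinge, with three bores in a row along y (at y -55, 0, +55 mm), a tool standing in each.
- light_bar (a point): Centre of the underside of the white light bar (81 x 222 x 22 mm, long in y) on the posts, 27 mm towards the robot from the stand's middle and 300 mm up. It overhangs the tools, so they cannot be lifted out straight up, and leaves no room for a gripper pointing straight down on them.
- pivot (a point): Centre of the block's hinge axis, which runs along the stand's y, 115 mm above the table. The upright block is 50 mm (x) x 185 mm (y), from 30 to 175 mm above the table; its bores are 14 mm square, right through.
- block (a joint): Forward tilt of the wooden block in rad: 0 upright (at the start, at its back stop), 0.75 fully tipped at its front stop. Tipping moves the tops of block and tools towards the robot (the stand's -x) and down. A stiff friction hinge (0.3 N m): it stays where it is left.
- lever_grip (a point): Middle of the round black lever grip, which turns with the block: a bar 14 mm thick along the stand's y, outside the +y post (y 120 to 213 mm). With the block upright it is 50 mm towards the robot (-x) from the pivot, 175 mm along +y and 100 mm above the pivot; it swings forward and down about the pivot axis. Pinch it from above; it may turn between the fingers.
- honing_rod: The tool to take: steel rod 10 mm thick, 140 mm long, then a round guard disc (36 mm across, 5 mm thick), then a plain round dark-wood handle 24 mm thick, 95 mm long. Origin at the tip, z along the rod to the handle. 0.13 kg, balance near 100 mm from the tip. Stands tip down in any of the bores, guard on the block's top; the only tool with a guard, and the tallest.
- rod_tip (a point): The centre of the honing rod's tip face (same as its origin).
- flat_file: Leave in its bore: flat file, 10 x 5 mm blade, square 20 mm dark-wood handle 80 mm long, no guard. Origin 5 mm below its tip, z up along it; handle from 140 to 220 mm.
- burnisher: Leave in its bore: thin round burnisher with a round-ended dark-wood handle up to 26 mm thick, no guard. Origin at its tip, z up along it; handle from 140 to 212 mm.
- trough: Sloping V trough (right-angled, open upward, 42 mm wide mouth, 120 mm long) on a fixed stand, base 160 x 90 mm. It slopes 45 degrees; a flat stop closes the low end, away from the robot. Origin: where the laid rod's tip centre rests against the stop, 45 mm up; z points up along the trough (back towards the robot), as the laid rod's z; x is the open side. Guard and handle stick out of the high end.
- spray_clear: Bystander, leave alone: white spray bottle, 64 mm across, 215 mm high; origin at the centre of its underside.
- spray_blue: Bystander, leave alone: blue spray bottle, 72 mm across, 235 mm high; origin at the centre of its underside.
- compound_jar: Bystander, leave alone: small amber jar, 48 mm across, 58 mm high; origin at the centre of its underside.
- slip_stone: Bystander, leave alone: red slip stone 100 x 30 x 18 mm; origin at the centre of its underside.
- mug: Bystander, leave alone: white mug, 76 mm across, 85 mm high; origin at the centre of its underside.
- tin: Bystander, leave alone: steel tin, 66 mm across, 50 mm high; origin at the centre of its underside.
Mind the look-alikes: they are no part of the job. Leave any blue look-alike of the part that bears trough alone.

How it is judged:
By the outcome, as a careful person would: the job done as asked, in the order asked, and still so for the second after the job is handed in, with the robot touching nothing.
It also fails if it takes over 72 s, if anything falls off the work surface, if the arm or the gripper's body presses on something with over 40 N, if the wrist force passes 120 N, or if a joint passes its speed limit or range.

ROBOT

A 6-joint arm with a two-finger parallel gripper is mounted at the origin on the work surface. World frame = base frame: x ahead of the robot, y to its left, z up, the work surface at z = 0. Lengths are in m, angles in rad, forces in N, time in s.
With the tool pointing down it reaches from about 0.35 to 0.875 m from the base axis. Payload 15.5 kg.
Tool frame: the origin (TCP) lies at the very end of the fingers, on their centre line; the grasp point (between the pads) lies 19 mm behind it; z points along the fingers, y is the line along which they close (so a half turn about z gives the same grasp; the last joint's range is limited). The gripper opens to 85 mm and grips with 20 to 120 N. Pads are 22 mm wide; open, the fingers measure 114 mm over their backs; the gripper's body (76 mm by 85 mm) begins 54 mm behind the grasp point. The pads swing forward as they close: fully open they stand 13 mm farther back than shut.
Start: joints at [-1.31, 0.494, 1.345, -0, 1.302, -0.096], TCP at [0.218, -0.586, 0.231] pointing down, gripper open.
Joint ranges: [-2.91, 2.91], [-0.82, 2.16], [0.22, 2.67], [-1.22, 4.37], [0.12, 2.79], [-3.08, 3.08]. Speed limits (rad/s): [1.89, 1.89, 2.57, 3.01, 3.01, 3.01].

INTERFACE

Orientations are given as a rotation vector (axis times angle).
In Python, from workcell import arm, grip, kinematics, readout, viewer, order gives the robot as it stands. Calls block until the motion is done:
- arm.move_ptp(position, orientation): joint-space move of the TCP to a pose.
- arm.move_l(position, attitude=None, v=0.15, contact_N=None): straight line of the TCP; attitude=None keeps the orientation; v is the mean speed in m/s. With contact_N (N) it stops when the force on the tool has changed by that much, and returns True; else False.
- arm.move_joints(angles): joint-space move.
- grip(opening): finger opening in m; the grip force is fixed at half the most; returns when the fingers have stopped.
- arm.wait(seconds).
- kinematics.inverse_kinematics(position, orientation): joint angles nearest the present ones, or None.
- readout.sense(): the state.
- viewer.get_image(name): name is "scene" or "top"; returns a dict with "color" (400x640x3 uint8, blue, green, red), "z_map" (400x640 float32, m along the optical axis (not along the pixel's ray), 0 where there is no reading), "fx", "fy", "cx", "cy" (pixels), "extrinsics" (4x4, takes a point from world to camera coordinates). Camera axes: x right, y down, z forward; pixel columns grow to the right and rows downward; lengths in m; the calibration is good to about 2 mm. A picture is of the moment at which its call begins.
A pose or a line that the arm cannot do raises arm.IKError and nothing moves.
- order.sign_off(): hands the job in; it is judged then, once.
The state is a dict: "clock": time; "joint_positions": joint angles; "qd": joint speeds; "joint_efforts": joint torques, N m; "ee_pos": TCP position; "ee_rot": TCP orientation; "ft_force": force on the tool from outside, world axes, zero at the start; "ft_torque": the same for the moment, N m; "opening": finger opening in m; "finger_force": force on a finger pad.
Only numpy, scipy, OpenCV 4.12 (cv2) and the standard library are available. Lean on these libraries where they do the work, as an engineer would, in place of code of your own. Each camera call takes 0.05 s, during which the arm holds its last target. There are 200 camera calls.

## Working session

There is one attempt and no reset: what is moved stays moved. The work goes in short steps, each a Python script; the robot and the scene stay as the last script left them, time stands still between calls to the robot, and variables do not carry over. Pictures are saved under pics/ and viewed, at most 10 in all, crops included, and the job is handed in when it is done.

```bash
mkdir -p pics; ls
python3 - <<'E'
from workcell import viewer,readout
import cv2,numpy as np
for n in("scene","top"):
    d=viewer.get_image(n); cv2.imwrite(f"pics/{n}0.png",d["color"]); np.savez(f"{n}0.npz",**d)
    print(n,d["fx"],d["fy"],d["cx"],d["cy"],np.round(d["extrinsics"],3).tolist())
print(readout.sense())
E
```

```text
pics
scene 371.4671774737129 371.4671774737129 314.2887501966013 196.94857383308386 [[0.445, 0.896, -0.009, -0.231], [0.646, -0.328, -0.689, -0.215], [-0.62, 0.301, -0.725, 1.414], [0.0, 0.0, 0.0, 1.0]]
top 515.7258507462452 515.7258507462452 316.96956960670417 198.24647616750215 [[0.009, -1.0, -0.004, 0.016], [-0.982, -0.009, -0.189, 0.551], [0.189, 0.006, -0.982, 1.39], [0.0, 0.0, 0.0, 1.0]]
{'clock': 0.1, 'joint_positions': array([-1.30950081e+00,  4.94136217e-01,  1.34605704e+00, -6.64459476e-06,
        1.30248275e+00, -9.54508216e-02]), 'qd': array([ 0.00066469, -0.0013779 , -0.00256067,  0.00115431,  0.00063054,
        0.00134453]), 'joint_efforts': array([ 3.00717475e-03, -8.83585739e+01, -3.84562290e+01, -4.29784704e-04,
        5.22867311e-03, -5.88030019e-06]), 'ee_pos': array([ 0.21821574, -0.58533445,  0.23075455]), 'ee_rot': array([-3.09068454e+00, -5.57220251e-01,  1.50925936e-04]), 'ft_force': array([ 0.17068129, -0.22011236,  0.91416536]), 'ft_torque': array([-0.0373914 , -0.00889808, -0.00253589]), 'finger_force': 0.0, 'opening': 0.08551660228106313}
```

View pics/scene0.png

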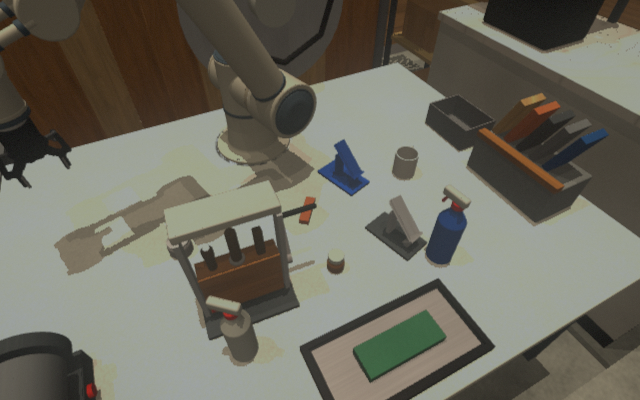

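View pics/top0.png

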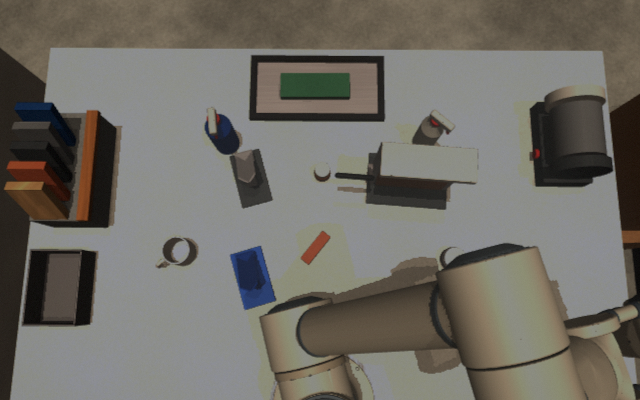

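The scene view shows the holder with three handles at (208,255), (234,243) and (258,240), and the lever at (300,210). The grey trough is at (398,228) and the blue look-alike trough at (345,170). In the top view the light bar is at (428,163), the lever at (353,176), the grey trough at (250,178), the blue one at (253,278) and the slip stone at (316,247).

```bash
cat > h.py <<'E'
import numpy as np,cv2
def cloud(d):
    z=d["z_map"];v,u=np.mgrid[:400,:640]
    c=np.stack([(u-d["cx"])/d["fx"]*z,(v-d["cy"])/d["fy"]*z,z],-1)
    T=np.linalg.inv(d["extrinsics"]);w=c@T[:3,:3].T+T[:3,3]
    w[z==0]=np.nan
    return w
def proj(d,p):
    c=d["extrinsics"][:3,:3]@np.asarray(p)+d["extrinsics"][:3,3]
    return np.array([d["fx"]*c[0]/c[2]+d["cx"],d["fy"]*c[1]/c[2]+d["cy"]])
E
python3 - <<'E'
from h import *
s=np.load("scene0.npz");t=np.load("top0.npz")
S=cloud(s);T=cloud(t)
print("table",[np.round(S[y,x],3) for y,x in((280,130),(330,470),(180,310))],[np.round(T[y,x],3) for y,x in((220,200),(120,450),(220,350))])
def rect(P,reg,zl,zh):
    x0,x1,y0,y1=reg
    Q=P.reshape(-1,3);m=(Q[:,0]>x0)&(Q[:,0]<x1)&(Q[:,1]>y0)&(Q[:,1]<y1)&(Q[:,2]>zl)&(Q[:,2]<zh)
    r=cv2.minAreaRect(Q[m][:,:2].astype(np.float32));return m.sum(),np.round(np.median(Q[m][:,2]),3),np.round(r[0],4),np.round(r[1],4),round(r[2],2)
for n,P,(bx) in(("S",S,0),("T",T,0)):
    c=T[163,428]; print("bar",c,rect(P,(c[0]-.1,c[0]+.1,c[1]-.16,c[1]+.16),.312,.335))
    c=T[200,400]
    g=T[200,260]; print("base",g,rect(P,(g[0]-.15,g[0]+.15,g[1]-.12,g[1]+.12),.004,.03))
    print("trough up",rect(P,(g[0]-.15,g[0]+.2,g[1]-.12,g[1]+.12),.06,.2))
for k,(x,y) in dict(lever=(353,176),lever2=(340,175),jar=(322,171),stone=(316,247),base=(420,200)).items(): print(k,np.round(T[y,x],3))
for k,(x,y) in dict(h1=(208,255),h2=(234,243),h3=(258,240),lever=(300,210),lev2=(312,206)).items(): print(k,np.round(S[y,x],3))
c=cv2.resize(s["color"][170:350,150:450],None,fx=2.6,fy=2.6,interpolation=cv2.INTER_CUBIC)
cv2.imwrite("pics/c1.png",cv2.convertScaleAbs(c,alpha=1.5))
E
```

```text
table [array([ 0.424, -0.505,  0.003]), array([0.94 , 0.203, 0.017]), array([0.294, 0.096, 0.002])] [array([ 0.494,  0.359, -0.003]), array([ 0.802, -0.373,  0.001]), array([ 0.497, -0.074,  0.002])]
bar [ 0.58265322 -0.23388347  0.32367596] (np.int64(3691), np.float64(0.324), array([ 0.5868, -0.2367]), array([0.222 , 0.0847]), 85.56)
base [0.55134376 0.18502109 0.01339681] (np.int64(1735), np.float64(0.011), array([0.5513, 0.1851]), array([0.2395, 0.2998]), 89.96)
trough up (np.int64(1430), np.float64(0.118), array([0.588, 0.218]), array([0.3625, 0.077 ]), 16.78)
bar [ 0.58265322 -0.23388347  0.32367596] (np.int64(3372), np.float64(0.322), array([ 0.5858, -0.2354]), array([0.2231, 0.0828]), 85.93)
base [0.55134376 0.18502109 0.01339681] (np.int64(2146), np.float64(0.008), array([0.5514, 0.1847]), array([0.299 , 0.2395]), 0.19)
trough up (np.int64(916), np.float64(0.118), array([0.6663, 0.2427]), array([0.1881, 0.0727]), 35.05)
lever [ 0.575 -0.069  0.22 ]
lever2 [ 0.577 -0.036  0.223]
jar [0.627 0.008 0.059]
stone [0.418 0.023 0.016]
base [ 0.556 -0.275  0.011]
h1 [ 0.622 -0.294  0.238]
h2 [ 0.625 -0.237  0.248]
h3 [ 0.628 -0.187  0.232]
lever [ 0.581 -0.066  0.22 ]
lev2 [ 0.582 -0.035  0.22 ]
```

View pics/c1.png

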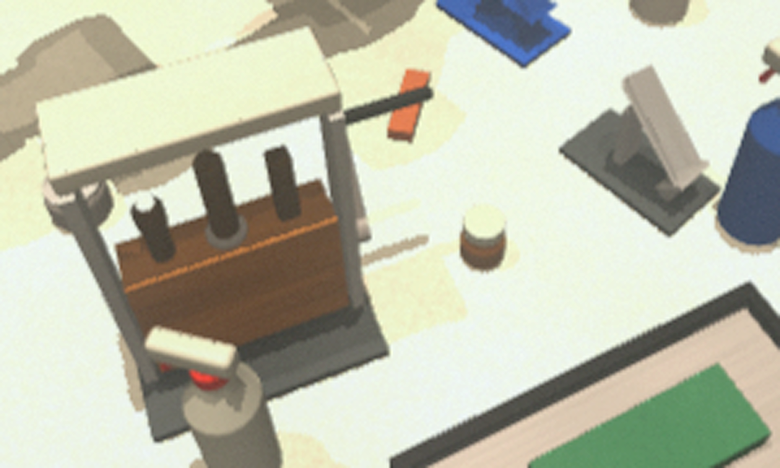

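The crop shows the guard disc at (228,232), on the middle tool, which is also the tallest. The left tool has a round, pale end and the right one is square. So the honing rod stands in the centre bore. Next I'll fit the trough and check reachability.

```bash
cat >> h.py <<'E'
from scipy.optimize import least_squares
from scipy.spatial.transform import Rotation as R
SYAW=-0.075; SC=np.array([.613,-.238,0])
def stand(p,th=0.,yaw=None):  # stand-frame -> world; th tilts about pivot
    x,y,z=p; z-=.115
    x,z=x*np.cos(th)-z*np.sin(th),z*np.cos(th)+x*np.sin(th)
    return R.from_euler('z',SYAW).apply([x,y,z+.115])+SC
E
python3 - <<'E'
from h import *
s=np.load("scene0.npz");t=np.load("top0.npz")
S=cloud(s);T=cloud(t)
P=np.concatenate([S.reshape(-1,3),T.reshape(-1,3)]);C=np.concatenate([s["color"].reshape(-1,3),t["color"].reshape(-1,3)]).astype(int)
src=np.r_[np.zeros(256000),np.ones(256000)]
m=(P[:,0]>.48)&(P[:,0]<.74)&(P[:,1]>.08)&(P[:,1]<.26)&(C.max(1)-C.min(1)<45)
b=m&(P[:,2]>.006)&(P[:,2]<.02)&(C.max(1)<110)
for k in(0,1):
    q=P[b&(src==k)][:,:2]; r=cv2.minAreaRect(q.astype(np.float32)); print("base",len(q),r, np.percentile(P[b&(src==k)][:,2],[5,50,95]))
u=m&(P[:,2]>.035)&(P[:,2]<.19)&(src==0)
# restrict to pixel window of panel
v_,u_=np.divmod(np.arange(256000),640); w=np.zeros(512000,bool); w[:256000]=(u_>386)&(u_<426)&(v_>190)&(v_<248)
q=P[u&w]; c=C[u&w].max(1)
print(len(q),np.percentile(c,[5,25,50,75,95]))
q=q[c>np.median(c)*.7]
print(np.round(q[::12],3).tolist())
for a in np.deg2rad([0]):pass
def f(p,q,full=False):
    yaw,x,y=p; ez=R.from_euler('z',yaw).apply([-.7071,0,.7071]); ex=R.from_euler('z',yaw).apply([.7071,0,.7071]); ey=np.cross(ez,ex)
    d=q-[x,y,.045]; X,Y,Z=d@ex,d@ey,d@ez
    if full: return X,Y,Z
    # lateral yaw only weakly: residual to V surface
    return (X-(np.abs(Y)-.00707))*.7071
best=None
for y0 in np.arange(.1,.24,.02):
  for w0 in(0,.2,.4):
    r=least_squares(f,[w0,.63,y0],args=(q,),loss='soft_l1',f_scale=.003)
    if best is None or r.cost<best.cost: best=r
print(best.x,best.cost); X,Y,Z=f(best.x,q,True)
for n,a in(("X",X),("Y",Y),("Z",Z)): print(n,np.round(np.percentile(a,[1,5,25,50,75,95,99]),4))
print(np.round(np.std(f(best.x,q)),4))
E
```

```text
base 1053 ((0.6428689956665039, 0.22029802203178406), (0.20631836354732513, 0.09076780080795288), 15.089122772216797) [0.00862929 0.0119831  0.01486007]
base 936 ((0.638879656791687, 0.22104349732398987), (0.2049853801727295, 0.08986202627420425), 14.759140014648438) [0.00678704 0.01089435 0.01599309]
808 [ 74. 109. 117. 119. 132.]
[[0.584, 0.226, 0.136], [0.588, 0.22, 0.135], [0.593, 0.224, 0.134], [0.59, 0.227, 0.126], [0.591, 0.22, 0.126], [0.586, 0.214, 0.121], [0.593, 0.197, 0.131], [0.603, 0.232, 0.124], [0.599, 0.225, 0.119], [0.595, 0.215, 0.116], [0.597, 0.203, 0.12], [0.61, 0.238, 0.115], [0.606, 0.228, 0.113], [0.604, 0.22, 0.11], [0.599, 0.211, 0.106], [0.617, 0.237, 0.111], [0.615, 0.23, 0.108], [0.61, 0.217, 0.105], [0.598, 0.207, 0.094], [0.619, 0.23, 0.104], [0.61, 0.215, 0.098], [0.597, 0.195, 0.091], [0.621, 0.227, 0.098], [0.613, 0.218, 0.091], [0.605, 0.212, 0.081], [0.624, 0.237, 0.089], [0.622, 0.225, 0.089], [0.625, 0.208, 0.096], [0.638, 0.244, 0.09], [0.633, 0.234, 0.087], [0.63, 0.224, 0.084], [0.626, 0.221, 0.077], [0.638, 0.198, 0.098], [0.643, 0.238, 0.082], [0.638, 0.233, 0.075], [0.637, 0.224, 0.074], [0.645, 0.205, 0.089], [0.649, 0.246, 0.072], [0.649, 0.236, 0.072], [0.645, 0.229, 0.067], [0.641, 0.223, 0.062], [0.661, 0.248, 0.07], [0.657, 0.241, 0.065], [0.653, 0.235, 0.06], [0.649, 0.23, 0.053], [0.661, 0.206, 0.076], [0.666, 0.25, 0.056], [0.66, 0.235, 0.053], [0.666, 0.206, 0.073], [0.672, 0.245, 0.057], [0.664, 0.236, 0.049], [0.661, 0.226, 0.046], [0.673, 0.206, 0.067], [0.681, 0.242, 0.056], [0.665, 0.217, 0.043], [0.678, 0.215, 0.054], [0.686, 0.222, 0.056], [0.686, 0.208, 0.055]]
[0.27527394 0.66754702 0.22950928] 0.0027403961020064653
X [-0.0169 -0.0064 -0.0004  0.006   0.0117  0.0183  0.0215]
Y [-0.0247 -0.0227 -0.0016  0.0074  0.0146  0.0206  0.0236]
Z [-0.002   0.0012  0.0215  0.0571  0.0897  0.1172  0.1219]
0.0045
```

```bash
cat >> h.py <<'E'
TYAW=.265; TO=np.array([.6677,.2287,.045])
def ori(yaw,pitch,flip=0):
    """tool z = heading `yaw`, `pitch` from straight down; closes horizontally across heading."""
    h=np.array([np.cos(yaw),np.sin(yaw),0]);z=np.sin(pitch)*h-np.cos(pitch)*np.array([0,0,1.])
    y=np.array([-h[1],h[0],0]); y=-y if flip else y
    return R.from_matrix(np.c_[np.cross(y,z),y,z]).as_rotvec()
def tro(x,y,z): # trough frame -> world
    r=R.from_euler('z',TYAW);return TO+r.apply([.7071*(x-z),0,.7071*(x+z)])+r.apply([0,y,0])
A_S=np.array([-np.sin(.75),0,np.cos(.75)])
def rodtcp(s,th=.75,pull=0.): # TCP for grasp point at rod distance s, rod in centre bore
    return stand([0,0,.035+s-.019+pull],th)
E
python3 - <<'E'
from h import *
from workcell import kinematics as k
ik=lambda n,p,o:print(n,np.round(p,3),(lambda q:None if q is None else np.round(q,2))(k.inverse_kinematics(p,o)))
for f in(0,1):
    for th in(0,.4,.75):
        # closing along stand x: heading = stand y
        p=stand([-.05,.178,.215],th)-[0,0,.019]; ik(f"lever{th}",p,ori(SYAW+np.pi/2,0,f))
    for pl in(0,.08,.17,.25): ik(f"rod{pl}",rodtcp(205,.75) if 0 else rodtcp(.205,.75,pl),ori(SYAW,.75,f))
    for x,z in((0,0),(.0,.01),(.06,.02),(.12,.02)): ik("tr",tro(x,0,z+.186),ori(TYAW,np.pi/4,f))
E
```

```text
lever0 [ 0.576 -0.057  0.196] [-0.2   0.47  1.51 -0.    1.17  3.02]
lever0.4 [ 0.542 -0.054  0.169] [-0.21  0.45  1.62 -0.    1.07  3.01]
lever0.75 [ 0.522 -0.053  0.135] [-0.21  0.48  1.7  -0.    0.96  3.  ]
rod0 [ 0.541 -0.233  0.193] [-0.76  0.38  2.07  1.44  0.45  2.74]
rod0.08 [ 0.487 -0.229  0.251] [-0.86  0.2   2.1   1.14  0.56  3.01]
rod0.17 [ 0.425 -0.224  0.317] None
rod0.25 [ 0.371 -0.22   0.375] [-1.2  -0.15  2.02  0.79  1.05 -3.02]
tr [0.541 0.194 0.177] [0.22 0.41 2.19 3.02 0.25 1.66]
tr [0.534 0.192 0.184] [0.22 0.39 2.2  3.01 0.23 1.67]
tr [0.568 0.202 0.233] None
tr [0.609 0.213 0.276] [ 0.23  0.27  1.92  0.14  0.17 -1.74]
lever0 [ 0.576 -0.057  0.196] [-0.2   0.47  1.51 -0.    1.17 -0.13]
lever0.4 [ 0.542 -0.054  0.169] [-0.21  0.45  1.62 -0.    1.07 -0.13]
lever0.75 [ 0.522 -0.053  0.135] [-0.21  0.48  1.7  -0.    0.96 -0.14]
rod0 [ 0.541 -0.233  0.193] [-0.76  0.38  2.07  1.44  0.45 -0.4 ]
rod0.08 [ 0.487 -0.229  0.251] [-0.86  0.2   2.1   1.14  0.56 -0.14]
rod0.17 [ 0.425 -0.224  0.317] [-1.02  0.    2.08  0.9   0.79  0.06]
rod0.25 [ 0.371 -0.22   0.375] [-1.2  -0.15  2.02  0.79  1.05  0.12]
tr [0.541 0.194 0.177] [ 0.22  0.41  2.19  3.02  0.25 -1.48]
tr [0.534 0.192 0.184] [ 0.22  0.39  2.2   3.01  0.23 -1.47]
tr [0.568 0.202 0.233] None
tr [0.609 0.213 0.276] [0.23 0.27 1.92 0.14 0.17 1.41]
```

```bash
cat >> h.py <<'E'
def gt(tip,axis,s,o): # TCP so that grasp point is at distance s along rod
    return np.asarray(tip)+np.asarray(axis)*s+.019*R.from_rotvec(o).apply([0,0,1])
def rod(th=.75,pull=0.):
    t=stand([0,0,.035+pull],th);return t,(stand([0,0,1],th)-stand([0,0,0],th))
def trod(x,z): return tro(x,0,z),(tro(0,0,1)-tro(0,0,0))
E
python3 - <<'E'
from h import *
from workcell import kinematics as k
def ik(n,p,o):
    q=k.inverse_kinematics(p,o); print(n,np.round(p,3),None if q is None else np.round(q,2))
for dl in(.2,.3,1.57,-.3):
    print("delta",dl)
    o=ori(SYAW,.75-dl,1)
    for pl in(0,.08,.17,.25): ik(f"rod{pl}",gt(*rod(.75,pl),.205,o),o)
    o=ori(TYAW,np.pi/4-dl,1)
    for x,z in((0,0),(.0,.01),(.06,.02),(.12,.02)): ik("tr",gt(*trod(x,z),.205,o),o)
E
```

```text
delta 0.2
rod0 [ 0.538 -0.232  0.19 ] [-0.68  0.35  1.93  0.69  0.49  0.41]
rod0.08 [ 0.484 -0.228  0.249] [-0.77  0.19  1.95  0.59  0.64  0.46]
rod0.17 [ 0.422 -0.224  0.315] [-0.89  0.01  1.94  0.52  0.86  0.48]
rod0.25 [ 0.368 -0.22   0.373] [-1.03 -0.13  1.89  0.5   1.09  0.45]
tr [0.538 0.193 0.174] [0.23 0.36 2.04 0.12 0.16 1.42]
tr [0.531 0.192 0.181] [0.23 0.33 2.05 0.11 0.18 1.43]
tr [0.565 0.201 0.231] [0.23 0.28 1.91 0.05 0.37 1.49]
tr [0.606 0.212 0.273] [0.23 0.28 1.76 0.03 0.52 1.52]
delta 0.3
rod0 [ 0.536 -0.232  0.189] [-0.65  0.36  1.86  0.44  0.59  0.67]
rod0.08 [ 0.482 -0.228  0.248] [-0.72  0.2   1.88  0.4   0.73  0.66]
rod0.17 [ 0.421 -0.224  0.314] [-0.83  0.03  1.87  0.38  0.93  0.63]
rod0.25 [ 0.366 -0.219  0.372] [-0.95 -0.11  1.83  0.38  1.14  0.58]
tr [0.536 0.193 0.173] [0.23 0.35 1.96 0.05 0.34 1.5 ]
tr [0.53  0.191 0.18 ] [0.23 0.33 1.97 0.05 0.36 1.5 ]
tr [0.564 0.2   0.23 ] [0.23 0.29 1.83 0.03 0.54 1.52]
tr [0.605 0.212 0.272] [0.24 0.29 1.68 0.02 0.68 1.53]
delta 1.57
rod0 [ 0.514 -0.231  0.193] [-0.39  0.87  0.97 -0.26  2.08  1.22]
rod0.08 [ 0.46  -
[... 261 characters left out ...]
0.185 0.184] [ 0.25  0.84  1.04 -0.01  2.04  1.55]
tr [0.542 0.195 0.233] [ 0.25  0.85  0.88 -0.01  2.19  1.55]
tr [0.583 0.206 0.276] [ 0.25  0.9   0.66 -0.02  2.36  1.55]
delta -0.3
rod0 [ 0.544 -0.233  0.197] [-0.87  0.55  2.26  2.15  0.84 -1.25]
rod0.08 [ 0.49  -0.229  0.256] [-1.01  0.35  2.3   1.88  0.82 -1.03]
rod0.17 [ 0.429 -0.224  0.321] [-1.21  0.11  2.29  1.48  0.91 -0.67]
rod0.25 [ 0.375 -0.22   0.38 ] [-1.45 -0.09  2.22  1.2   1.15 -0.43]
tr [0.544 0.195 0.181] [ 0.22  0.65  2.41  3.09  1.   -1.57]
tr [0.537 0.193 0.188] [ 0.21  0.63  2.42  3.09  1.   -1.57]
tr [0.571 0.203 0.238] [ 0.22  0.45  2.28  3.08  0.68 -1.54]
tr [0.612 0.214 0.28 ] [ 0.23  0.36  2.13  3.06  0.44 -1.52]
```

```bash
cat > s1.py <<'E'
from h import *
from workcell import arm,grip,readout
o=ori(SYAW+np.pi/2,0,1)
lev=lambda th:stand([-.05,.178,.215],th)-[0,0,.019]
S=readout.sense
arm.move_l(np.array([.218,-.586,.45]),v=.3)
arm.move_ptp([.5,-.03,.42],o); grip(.06)
arm.move_ptp(lev(0)+[0,0,.07],o)
print("desc",arm.move_l(lev(0),v=.12,contact_N=8),S()["ee_pos"],lev(0))
grip(0); s=S(); print(s["opening"],s["finger_force"],s["ft_force"],s["clock"])
for th in np.linspace(0,.75,8)[1:]:
    h=arm.move_l(lev(th),v=.08,contact_N=25); print(round(th,2),h,np.round(S()["ft_force"],1),np.round(S()["ee_pos"]-lev(th),4))
    if h: break
s=S(); print(s["opening"],s["clock"])
E
python3 s1.py
python3 - <<'E'
from h import *
from workcell import viewer
for n in("scene","top"):
    d=viewer.get_image(n); np.savez(f"{n}1.npz",**d)
    if n=="scene": cv2.imwrite("pics/c2.png",cv2.convertScaleAbs(cv2.resize(d["color"][120:350,130:400],None,fx=2.6,fy=2.6,interpolation=cv2.INTER_CUBIC),alpha=1.5))
E
```

```text
desc False [ 0.5769693  -0.05681261  0.19712648] [ 0.57647805 -0.05675391  0.196     ]
0.012025956301086242 58.38608980178833 [-1.18757966  1.21454802  5.40156639] 5.55
0.11 False [ 1.  -0.4 -4.6] [-0.0001 -0.     -0.0002]
0.21 False [ 6.3 -1.9 -8.5] [ 0.0007 -0.0002 -0.0002]
0.32 False [  7.3  -1.2 -11.7] [ 0.0005 -0.0002 -0.0004]
0.43 False [ 4.8 -1.2 -5.1] [ 0.0005 -0.0002 -0.0001]
0.54 False [ 6.4 -1.5 -4.6] [ 0.0009 -0.0003  0.    ]
0.64 False [ 7.4 -2.7 -6. ] [ 0.0007 -0.0003 -0.0002]
0.75 False [ 8.3 -1.5 -3. ] [ 0.0009 -0.0003 -0.0002]
0.011855858100974111 7.65
```

View pics/c2.png

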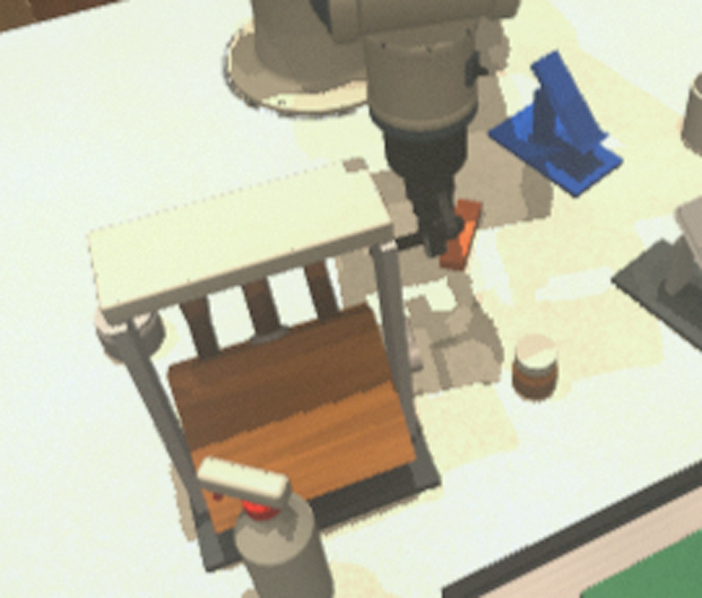

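The crop shows the block leaning towards the robot, with all three tools in it and the fingers on the lever at (440,235). I'll press on to the front stop, release and look.

```bash
cat > s2.py <<'E'
from h import *
from workcell import arm,grip,readout,viewer
S=readout.sense
lev=lambda th:stand([-.05,.178,.215],th)-[0,0,.019]
for th in(.78,.81,.84):
    h=arm.move_l(lev(th),v=.03,contact_N=12); s=S(); print(th,h,np.round(s["ft_force"],1),np.round(s["ee_pos"]-lev(th),4))
    if h: break
grip(.05); p=S()["ee_pos"]
arm.move_l(p+[0,0,.08],v=.2); arm.move_l(np.array([.45,0.0,.42]),v=.3)
arm.move_joints(S()["joint_positions"]+[.9,0,0,0,0,0])
d=viewer.get_image("top"); np.savez("top2.npz",**d);e=viewer.get_image("scene"); np.savez("scene2.npz",**e)
cv2.imwrite("pics/c3.png",cv2.convertScaleAbs(cv2.resize(d["color"][120:260,310:500],None,fx=4,fy=4,interpolation=cv2.INTER_CUBIC),alpha=1.5))
P=cloud(d);Q=cloud(e)
print(S()["clock"])
# measured points on tools / lever in stand coords
inv=lambda p:R.from_euler('z',-SYAW).apply(p-SC)
for n,C in(("top",P),("scene",Q)):
    q=inv(C.reshape(-1,3)); 
    for nm,y0,y1 in(("lever",.135,.205),("rod",-.011,.011),("t-",-.066,-.044),("t+",.044,.066)):
        m=(q[:,1]>y0)&(q[:,1]<y1)&(q[:,0]<-.065)&(q[:,0]>-.16)&(q[:,2]>.12)&(q[:,2]<.29)
        if m.sum()>8:
            k=q[m]; print(n,nm,m.sum(),np.round(np.median(k,0),3),"ext",np.round(k[:,0].min(),3),np.round(k[:,2].max(),3),"yr",np.round(np.percentile(q[(q[:,0]<-.072)&(q[:,0]>-.16)&(q[:,2]>.16)&(q[:,2]<.29)&(abs(q[:,1]-(y0+y1)/2)<.027)][:,1],[2,98]),3))
E
python3 s2.py
```

```text
0.78 True [-4.9  0.3 18.5] [ 0.0019 -0.0003  0.0017]
11.4083
top lever 145 [-0.106  0.171  0.16 ] ext -0.112 0.167 yr [0.145 0.195]
top rod 156 [-0.094  0.002  0.226] ext -0.116 0.24 yr [-0.01   0.012]
top t- 69 [-0.078 -0.051  0.209] ext -0.094 0.217 yr [-0.065 -0.042]
top t+ 121 [-0.087  0.057  0.213] ext -0.103 0.227 yr [0.046 0.066]
scene lever 136 [-0.101  0.171  0.161] ext -0.111 0.166 yr [0.145 0.196]
scene rod 41 [-0.068  0.001  0.201] ext -0.075 0.207 yr [-0.012  0.011]
scene t- 48 [-0.068 -0.055  0.201] ext -0.074 0.208 yr [-0.068 -0.044]
scene t+ 42 [-0.069  0.053  0.201] ext -0.076 0.208 yr [0.045 0.05 ]
```

View pics/c3.png

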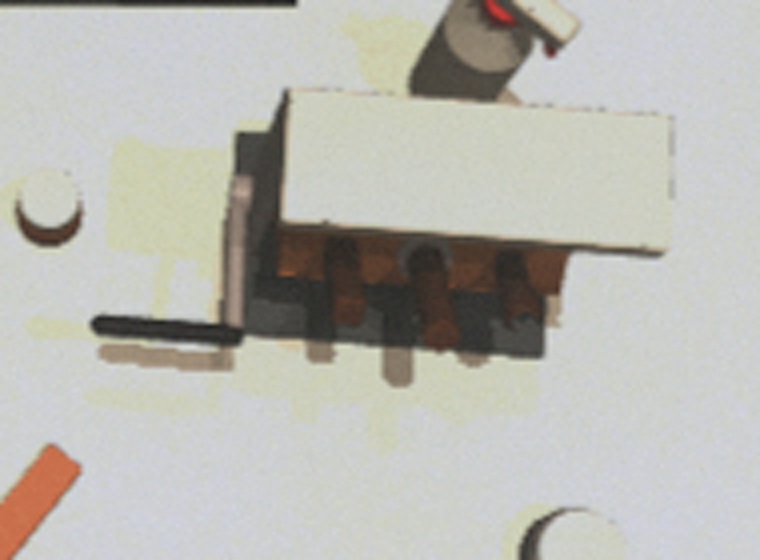

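The crop shows the rod with its guard in the middle at (430,300), and a tool on either side still standing. The lever is at (165,330) and nothing else has moved. The heights match the front stop. Now the rod.

```bash
cat > s3.py <<'E'
from h import *
from workcell import arm,grip,readout,viewer
S=readout.sense
o=ori(SYAW,.45,1); T=lambda pl:gt(*rod(.75,pl),.207,o)
grip(.042)
arm.move_ptp(T(.22),o); arm.move_l(T(.06),v=.25)
print(arm.move_l(T(0),v=.06,contact_N=6),np.round(S()["ee_pos"]-T(0),4),np.round(S()["ft_force"],2))
grip(0); s=S(); print(s["opening"],s["finger_force"],np.round(s["ft_force"],2),s["clock"])
if s["opening"]>.015:
    for pl,v in((.02,.04),(.155,.1),(.24,.2)):
        h=arm.move_l(T(pl),v=v,contact_N=20); s=S(); print(pl,h,np.round(s["ft_force"],2),s["opening"])
        if h: break
for n in("scene","top"):
    d=viewer.get_image(n); np.savez(n+"3.npz",**d); cv2.imwrite(f"pics/{n}3.png",cv2.convertScaleAbs(d["color"],alpha=1.4))
print(s["clock"])
E
python3 s3.py
```

```text
False [-0.0001 -0.      0.0003] [ 0.5  -0.38  1.28]
0.022772176856852185 58.3393532037735 [-5.94 -0.82  6.26] 16.2667
0.02 False [0.48 0.17 0.6 ] 0.022494250609464857
0.155 False [-0.54  1.03 -1.52] 0.022564296139104024
0.24 False [ 0.57  0.54 -1.88] 0.022840322105238835
18.9917
```

View pics/scene3.png

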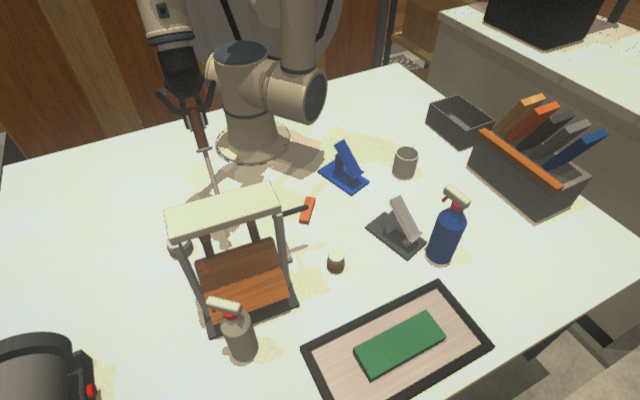

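The scene picture shows the rod free of the holder. The gripper is at (190,95), the guard at (205,150) and the tip near (218,190). I'll measure the actual axis in the hand.

```bash
cat > m.py <<'E'
from h import *
from workcell import readout,viewer
def measure(ds,tip,ax,rad=.02):
    Q=[]
    for d in ds:
        q=cloud(d).reshape(-1,3); s=(q-tip)@ax; r=np.linalg.norm(q-tip-np.outer(s,ax),axis=1)
        m=(s>-.03)&(s<.12)&(r<rad)
        if m.sum()<10: print("few",m.sum()); continue
        view=np.linalg.inv(d["extrinsics"])[:3,3]-tip; view/=np.linalg.norm(view)
        k=q[m]-.004*view; c=np.median(k,0); a=np.linalg.svd(k-c)[2][0]; a*=np.sign(a@ax)
        b=[np.median((k-tip-np.outer((k-tip)@ax,ax))[abs((k-tip)@ax-x)<.02],0) for x in(.02,.10)]
        print(m.sum(),"axis",np.round(a,3),"exp",np.round(ax,3),"off@20,100mm",np.round(b,4).tolist(),"s",np.round(np.percentile(s[m],[0,1,99]),4))
E
python3 - <<'E'
from m import *
print(rod(.75,.24))
measure([np.load("scene3.npz"),np.load("top3.npz")],*rod(.75,.24))
E
```

```text
(array([ 0.50424439, -0.229828  ,  0.23207022]), array([-0.67972255,  0.05107499,  0.73168887]))
163 axis [-0.678  0.05   0.733] exp [-0.68   0.051  0.732] off@20,100mm [[-0.0018, 0.0005, -0.0018], [-0.0011, -0.0005, -0.001]] s [0.0365 0.0375 0.1194]
123 axis [-0.673  0.057  0.737] exp [-0.68   0.051  0.732] off@20,100mm [[-0.0004, 0.0016, -0.0005], [0.0003, 0.001, 0.0001]] s [0.0004 0.0019 0.1192]
```

```bash
cat > s4.py <<'E'
from m import *
from workcell import arm,grip
S=readout.sense
q=S()["joint_positions"].copy(); q[0]=.15; arm.move_joints(q)
o=ori(TYAW,np.pi/4-.3,1); T=lambda x,z,h=0:gt(*trod(x,z),.207,o)+[0,0,h]
arm.move_ptp(T(0,.015,.16),o); arm.move_l(T(0,.015,.05),v=.15)
s=S(); print(np.round(s["ee_pos"]-T(0,.015,.05),4),s["opening"],s["clock"])
ds=[]
for n in("scene","top"):
    d=viewer.get_image(n); ds.append(d); cv2.imwrite(f"pics/{n}4.png",cv2.convertScaleAbs(d["color"],alpha=1.4))
t,a=trod(0,.015); measure(ds,t+[0,0,.05],a,.015)
c=ds[0]["color"][150:280,330:500]; cv2.imwrite("pics/c4.png",cv2.convertScaleAbs(cv2.resize(c,None,fx=4,fy=4,interpolation=cv2.INTER_CUBIC),alpha=1.4))
E
python3 s4.py
```

```text
[0.0004 0.0001 0.0009] 0.022635976511995313 22.5167
158 axis [-0.679 -0.184  0.711] exp [-0.682 -0.185  0.707] off@20,100mm [[-0.0001, -0.0002, -0.0001], [0.0004, -0.0003, 0.0005]] s [0.0013 0.0025 0.1187]
80 axis [-0.68  -0.187  0.709] exp [-0.682 -0.185  0.707] off@20,100mm [[0.0009, 0.0014, 0.0014], [0.0006, 0.0007, 0.0009]] s [-0.0012  0.0007  0.1151]
```

View pics/c4.png

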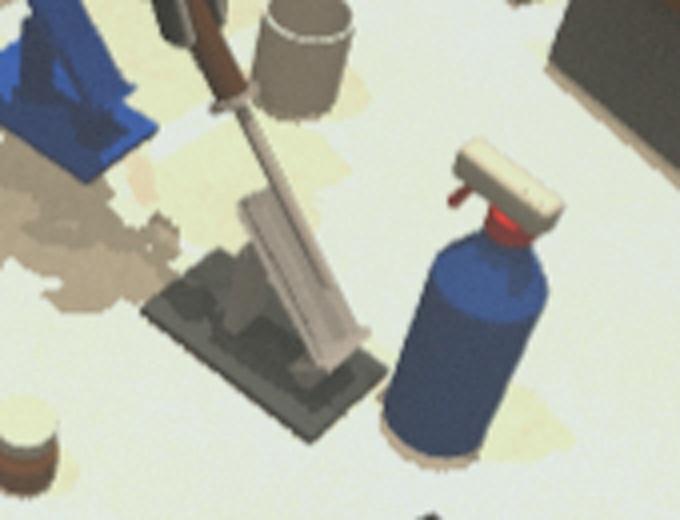

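The crop shows the rod poised parallel above the V, with its tip near (340,300) and the stop at (345,345). I'll lower it until it touches, then slide it to the stop.

```bash
cat > s5.py <<'E'
from m import *
from workcell import arm,grip
S=readout.sense
o=ori(TYAW,np.pi/4-.3,1); T=lambda x,z,h=0:gt(*trod(x,z),.207,o)+[0,0,h]
def where():
    d=S()["ee_pos"]-T(0,0); r=R.from_euler('z',-TYAW).apply(d); return np.round([(r[0]+r[2])*.7071,r[1],(r[2]-r[0])*.7071],4)
arm.move_l(T(0,.015,.02),v=.08)
print("down",arm.move_l(T(-.004,.011),v=.02,contact_N=4),where(),np.round(S()["ft_force"],1))
p=S()["ee_pos"]; z=trod(0,0)[1]
print("slide",arm.move_l(p-.022*z,v=.02,contact_N=6),where(),np.round(S()["ft_force"],1),S()["clock"])
ds=[]
for n in("scene","top"):
    d=viewer.get_image(n); ds.append(d)
measure(ds,*trod(0,0),.015)
c=ds[0]["color"][150:280,330:500]; cv2.imwrite("pics/c5.png",cv2.convertScaleAbs(cv2.resize(c,None,fx=4,fy=4,interpolation=cv2.INTER_CUBIC),alpha=1.4))
E
python3 s5.py
```

```text
down True [0.0002 0.0001 0.0143] [ 3.1  2.  -0.6]
slide True [0.0003 0.0001 0.0129] [ 2.   2.3 -0.9] 24.4333
322 axis [-0.68  -0.188  0.708] exp [-0.682 -0.185  0.707] off@20,100mm [[-0.0006, 0.005, 0.0003], [-0.0013, 0.0032, 0.0003]] s [-0.0294  0.0015  0.1186]
236 axis [-0.693 -0.197  0.693] exp [-0.682 -0.185  0.707] off@20,100mm [[-0.0001, 0.0028, 0.0008], [0.0003, 0.0014, 0.0007]] s [-0.005  -0.0035  0.1187]
```

View pics/c5.png

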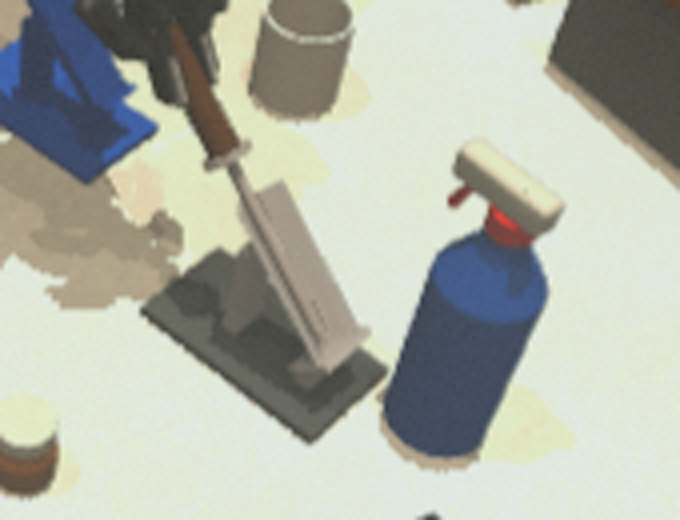

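The crop shows the rod lying in the V with its guard at (225,155) beyond the high end. The tip isn't at the stop yet, because the slide stopped early. I'll go on sliding.

```bash
cat > s6.py <<'E'
from m import *
from workcell import arm,grip
S=readout.sense
o=ori(TYAW,np.pi/4-.3,1); T=lambda x,z,h=0:gt(*trod(x,z),.207,o)+[0,0,h]
loc=lambda v:(lambda r:np.round([(r[0]+r[2])*.7071,r[1],(r[2]-r[0])*.7071],4))(R.from_euler('z',-TYAW).apply(v))
z=trod(0,0)[1]; f0=S()["ft_force"]
for i in range(12):
    p=S()["ee_pos"]; h=arm.move_l(p-.002*z,v=.02); f=S()["ft_force"]
    print(loc(S()["ee_pos"]-T(0,0)),"F(x,y,z)",loc(f))
    if loc(f-f0)[2]>6: break
print(S()["clock"],S()["opening"])
E
python3 s6.py
```

```text
[0.0004 0.0001 0.0107] F(x,y,z) [ 1.9834  0.5736 -2.1759]
[0.0004 0.0001 0.0086] F(x,y,z) [ 1.9132  0.8086 -2.7179]
[0.0004 0.0001 0.0064] F(x,y,z) [ 0.9289  0.7314 -3.933 ]
[0.0005 0.0001 0.0043] F(x,y,z) [ 1.5671  0.4342 -3.3092]
[0.0005 0.0001 0.0021] F(x,y,z) [ 1.6734  0.9835 -3.3578]
[0.0002 0.0002 0.001 ] F(x,y,z) [ 5.5194  0.3076 26.8357]
26.0833 0.0230187666188853
```

```bash
cat > s7.py <<'E'
from m import *
from workcell import arm,grip
S=readout.sense
o=ori(TYAW,np.pi/4-.3,1)
loc=lambda v:(lambda r:np.round([(r[0]+r[2])*.7071,r[1],(r[2]-r[0])*.7071],4))(R.from_euler('z',-TYAW).apply(v))
t,z=trod(0,0); x=trod(1,0)[0]-t
p=S()["ee_pos"]; print(arm.move_l(p-.006*x+.0005*z,v=.01,contact_N=5),loc(S()["ee_pos"]-p),loc(S()["ft_force"]))
arm.wait(.2); grip(.05); print(loc(S()["ft_force"]),S()["opening"])
p=S()["ee_pos"]; arm.move_l(p+.12*z,v=.15)
q=S()["joint_positions"].copy(); q[0]=-.1; 
arm.move_ptp(S()["ee_pos"]+[-.02,0,.1],o); q=S()["joint_positions"].copy(); q[0]=-.3; arm.move_joints(q)
ds=[viewer.get_image(n) for n in("scene","top")]
measure(ds,t,z,.012)
cs=[cv2.convertScaleAbs(cv2.resize(d["color"][a:a+130,b:b+130],None,fx=3,fy=3,interpolation=cv2.INTER_CUBIC),alpha=1.4) for d,a,b in((ds[0],150,340),(ds[1],110,190))]
cv2.imwrite("pics/c7.png",np.hstack(cs)); print(S()["clock"],S()["ee_pos"])
E
python3 s7.py
```

```text
True [0.0001 0.     0.0002] [ 4.0343 -0.0511 11.3283]
[-0.7199  0.4804  0.3748] 0.050049818664434295
251 axis [-0.686 -0.186  0.704] exp [-0.682 -0.185  0.707] off@20,100mm [[-0.0006, 0.002, -0.0001], [-0.0002, 0.0019, 0.0002]] s [0.0008 0.0019 0.1186]
185 axis [-0.692 -0.2    0.694] exp [-0.682 -0.185  0.707] off@20,100mm [[0.0005, 0.0021, 0.0005], [0.0, 0.0002, 0.0004]] s [-0.0019 -0.0017  0.1158]
29.4583 [ 0.45947439 -0.07412537  0.35950094]
```

View pics/c7.png

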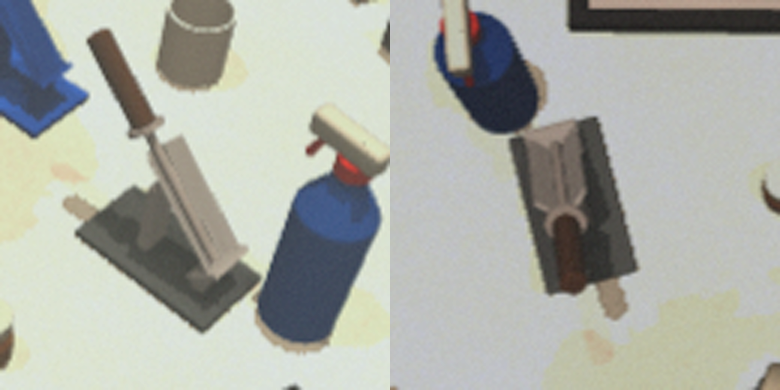

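The crop shows the rod lying centred in the V, guard at (146,128) left and (567,215) right, tip at the stop. Now I'll swing the holder back.

```bash
cat > s8.py <<'E'
from m import *
from workcell import arm,grip
S=readout.sense
o=ori(SYAW+np.pi/2,0,1)
lev=lambda th:stand([-.05,.178,.215],th)-[0,0,.019]
grip(.06)
arm.move_ptp(lev(.75)+[0,0,.12],o)
print("desc",arm.move_l(lev(.75),v=.12,contact_N=8))
grip(0); s=S(); print(s["opening"],s["clock"])
for th in list(np.linspace(.75,.107,7))+[.05,0]:
    h=arm.move_l(lev(th),v=.06,contact_N=25); print(round(th,2),h,np.round(S()["ft_force"],1))
    if h: break
for th in(-.02,-.04,-.06):
    h=arm.move_l(lev(th),v=.03,contact_N=12); print(th,h,np.round(S()["ft_force"],1),np.round(S()["ee_pos"]-lev(0),4))
    if h: break
E
python3 s8.py
```

```text
desc False
0.011959006975903914 32.9167
0.75 False [2.3 0.8 5.9]
0.64 False [1.4 0.7 1.2]
0.54 False [-3.6  1.5  3.3]
0.43 False [-8.4  1.4  6.1]
0.32 False [-15.9   2.6  15.5]
0.21 False [-22.5   3.2  25.9]
0.11 False [-19.3   4.   28.7]
0.05 False [-19.8   4.1  30.4]
0 False [-12.6   4.2  23.8]
-0.02 False [-17.6   3.3  21.6] [0.0008 0.0002 0.0022]
-0.04 False [-25.3   3.9  18.8] [0.0009 0.0002 0.0023]
-0.06 False [-34.4   2.7  16.1] [0.001  0.0003 0.0023]
```

```bash
cat > s9.py <<'E'
from m import *
from workcell import arm,grip
S=readout.sense
arm.move_l(S()["ee_pos"],v=.03); s=S(); print(np.round(s["ft_force"],1),np.round(s["ee_pos"],4))
grip(.05); arm.move_l(S()["ee_pos"]+[0,0,.12],v=.15); arm.move_l(np.array([.42,.0,.42]),v=.3)
ds=[viewer.get_image(n) for n in("scene","top")]
inv=lambda p:R.from_euler('z',-SYAW).apply(p-SC)
for d,b in zip(ds,("scene0.npz","top0.npz")):
    for nm,C in(("now",cloud(d)),("t0",cloud(np.load(b)))):
        q=inv(C.reshape(-1,3)); m=(q[:,1]>.135)&(q[:,1]<.205)&(q[:,0]<-.03)&(q[:,0]>-.14)&(q[:,2]>.12)&(q[:,2]<.26)
        print(nm,"lever",m.sum(),np.round(np.median(q[m],0),4))
measure(ds,*trod(0,0),.012)
a=cv2.resize(ds[0]["color"][160:350,150:460],None,fx=2.5,fy=2.5,interpolation=cv2.INTER_CUBIC)
cv2.imwrite("pics/c9.png",cv2.convertScaleAbs(a,alpha=1.4)); print(S()["clock"])
d0=np.load("top0.npz")["color"]; cv2.imwrite("top9.png",ds[1]["color"])
E
python3 s9.py
```

```text
[-8.6 -1.2  1.9] [ 0.5772 -0.0566  0.1985]
now lever 171 [-0.0461  0.1691  0.2219]
t0 lever 173 [-0.0458  0.1692  0.2217]
now lever 0 [nan nan nan]
t0 lever 156 [-0.0513  0.1696  0.221 ]
255 axis [-0.694 -0.175  0.699] exp [-0.682 -0.185  0.707] off@20,100mm [[-0.0001, 0.0019, 0.0001], [-0.0009, 0.0018, -0.0004]] s [0.0009 0.0018 0.1189]
182 axis [-0.692 -0.189  0.697] exp [-0.682 -0.185  0.707] off@20,100mm [[0.0004, 0.0016, 0.0005], [0.0009, 0.0012, 0.0007]] s [-0.0051 -0.0035  0.1156]
39.1417
  return _methods._mean(a, axis=axis, dtype=dtype,
  ret = um.true_divide(
```

View pics/c9.png

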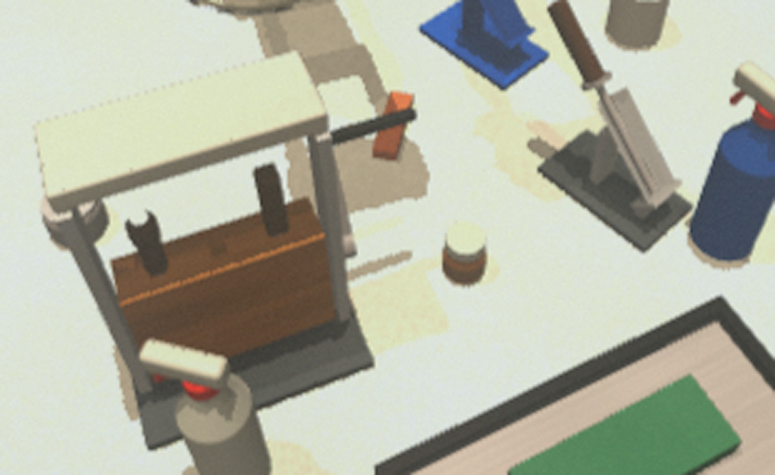

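The crop shows the block upright with both remaining tools at (148,245) and (270,200). The lever is back at its start pose to within 0.4 mm, and the rod is in the trough. I'm handing in.

```bash
python3 -c "
from workcell import order
print(order.sign_off())"
```

```text
the job is handed in; nothing more can be done
None
```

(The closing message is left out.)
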